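# Latch the jar-bay gate

### The arm

A 7-joint arm with a two-finger parallel gripper is mounted at the origin on the work surface. World frame = base frame: x ahead of the robot, y to its left, z up, the work surface at z = 0. Lengths are in mm, angles in degrees, forces in N, time in s.
With the tool pointing down it reaches from about 425 to 1025 mm from the base axis. Payload 9.4 kg.
Tool frame: the origin (TCP) lies between the finger pads; the fingertips stand 17 mm ahead of it and the grasp point (between the pads) lies 2 mm behind it (robot.tip_reach is the distance from the TCP to the fingertips, in mm); z points along the fingers, y is the direction in which the jaws open and shut (so a half turn about z gives the same grasp; the last joint's range is limited). The gripper opens to 85 mm and grips with 20 to 120 N. Pads are 22 mm wide; open, the fingers measure 114 mm over their backs; the gripper's body (76 mm by 85 mm) begins 54 mm behind the grasp point. The pads swing forward as they close: fully open they stand 13 mm farther back than shut.
Start: joints at [62.584, 34.337, -0.143, 91.639, 0.103, 54.024, -4.572], TCP at [283.521, -667.263, 248.275] pointing down, gripper open.
Joint ranges: [-147.43, 147.43], [-19.82, 112.94], [-74.19, 73.91], [6.32, 146.72], [-59.91, 239.91], [6.04, 106.73], [-150.56, 150.56]. Speed limits (degrees/s): [127.2, 127.2, 172.46, 172.46, 180, 180, 180].

### API

Orientations are given as [roll, pitch, yaw] about the fixed x, y, z axes, in that order (R = Rz(yaw) Ry(pitch) Rx(roll)).
In Python, from rig import robot, cams, order gives the robot as it stands.
- The arm moves only by the tool jog_arm, never from a script. Its arguments are lists of equal length, an entry for each row: "turn": the turn, a rotation vector about the tool's x, y, z in degrees, a list of three; "travel": the shift along the tool's x, y, z in cm, a list of three; "claw": the opening, from 0 (shut) to 1 (fully open). A call has 1 to 10 rows; each row shifts and turns the commanded pose from where the row before left it, along the tool's axes as they then stand; what a row does not reach is not made up. A row lasts 1/10 s, in which the tool goes at most 50 mm and 8.59 degrees, less where a joint would pass 70% of its speed; a pose out of reach is approached as far as the arm can. A call is refused whole if a number of a shift passes 5 or a number of a turn 8.59, either way. A call with a gripper value outside its range is refused whole. The fingers move at their own pace and stop on an object; "newtons" is the grip in N (left out, the last holds). Time passes only in rows, so rows that do not move let the fingers close. It gives the time, the measured TCP pose, the force and the opening at its end, in the units of the state.
- robot.get_state(): the state, without advancing time (a new reading comes with each control period).
- cams.camera(name): name is "side" or "top" or "wrist"; returns a dict with "image" (384x512x3 uint8, blue, green, red), "K" (3x3 intrinsics, pixels), "R" (3x3) and "t" (3): a world point X has camera coordinates R X + t. Camera axes: x right, y down, z forward; pixel columns grow to the right and rows downward; lengths in mm; the calibration is good to about 2 mm. A picture is of the moment at which its call begins. There is no depth.
- order.job_done(): hands the job in, once; it reports no verdict.
The state is a dict: "time": time; "joint_positions": joint angles; "joint_vel": joint speeds; "joint_efforts": joint torques, N m; "tcp_pos": TCP position; "orientation": TCP orientation; "force": force on the tool from outside, world axes, zero at the start; "ft_torque": the same for the moment, N m; "grip_width": finger opening in mm.
Only numpy, scipy, OpenCV 4.12 (cv2) and the standard library are available. Lean on these libraries where they do the work, as an engineer would, in place of code of your own. Each camera call takes 0.05 s, during which the arm holds its last target. There are 200 camera calls.

### The job

Close and latch the little gate of the pigment-jar bay: take the black latch bar by its brass knob, lift it clear of the yellow striker, swing the gate shut until the bar presses back the sprung rubber plate, and keep it pressed while you lower the bar all the way down into the catch behind the striker. Press gently, with well under 20 N at the knob and never by banging or leaning on the catch, then let go and leave the jars, the tape roll and the pink craft knife where they are.

Things in the scene. Friction and masses are not known exactly. Their poses are not given: they have to be found in the camera images.
- bay: Open-topped timber stall for jars, 300 mm wide (y), 200 mm deep (x), 182 mm high, fixed. Origin on the table at the middle of its front edge; its -x axis points out of the front, towards the robot. Hinge post (200 mm high) at its +y end; the gate hangs on it and opens to the front.
- gate_hinge (a point): Point on the gate's vertical hinge axis, 178 mm above the table (the height of the bar's pivot). Fixed on the bay, 8 mm in front of the bay's origin and 130 mm to its +y side; axes as the bay's. With gate angle g the direction from hinge to free edge is (-sin g, -cos g, 0) and the outward normal of the gate's front is (-cos g, sin g, 0), in the bay's axes.
- gate (a joint): Gate angle in rad: 0 = square across the front, positive = swung out to the bay's -x. Gate 235 mm wide, 16 mm thick, from 18 to 190 mm above the table, about 0.8 kg; light hinge friction (0.08 N m), it stays where it is left. Latched it reads about 0 to 0.095, depending on how the catch is set.
- latch (a joint): Lift angle of the latch bar in rad, positive = free end up. 0 = level: seated on the catch floor. Unsupported it falls to its lower stop at -0.06; upper stop 0.32. Above about 0.11 its lower edge clears the striker's top. Black steel bar, 8 mm thick, 22 mm high, about 0.3 kg.
- latch_pivot (a point): Pivot of the latch bar (in the bar's mid plane), on the front of the gate: 70 mm from the hinge axis along the gate, 15 mm in front of the gate's mid plane, 178 mm above the table. The bar runs from here 220 mm along the gate, past its free edge. Axes as the gate's: -x out of its front, -y towards its free edge.
- knob (a point): Grip point of the brass knob: middle of a shaft of 16 mm diameter, 34 mm long, standing out square from the bar's front, ended by a 28 mm disc. 115 mm from the pivot along the bar, 21 mm in front of the bar's mid plane (so 36 mm in front of the gate's). Pinch it from above with the fingers closing along the gate's width; it can turn between the pads.
- bar_tip (a point): Free end of the bar, at half its height and thickness, 220 mm from its pivot. x axis square to the bar's face, pointing into the bay when the gate is shut; -y axis along the bar away from the pivot.
- post: Timber catch post, 36 by 38 mm, 200 mm high, fixed, beside the gate's free edge. Origin at the middle of its foot, 34 mm behind and 131 mm to the -y side of the bay's origin; axes as the bay's. It carries the catch (its floor 167 mm above the table, 34 mm wide): striker in front, sprung plate behind.
- catch_ref (a point): Rough place of a bar seated in the catch: centre of the bar's section there (178 mm above the table) with the catch at mid-setting, fixed on the post; axes as the post's. The catch is screwed on through slots and really sits up to 12 mm nearer the front or the back than this. Feel for it. Striker: yellow, upright, 8 mm thick, top 20 mm above the catch floor, just in front of the seated bar. Its faces are greased: let go near the floor, the bar drops the rest.
- plate_ref (a point): Rough place (same 12 mm doubt) of the face of the black rubber plate, 32 mm wide, 67 mm tall. At rest it leaves 5 mm behind the striker, so the 8 mm bar must push it back 3 to 7 mm to go down. It takes 2 N plus 1.5 N per mm, 12.5 N at its stop at 7 mm, more if pushed fast. It is 1.4 times as far from the hinge as the knob: 10 to 18 N at the knob, 12 N is right (twisting adds to it).
- jar_blue_mid (a point): Centre (half-way up) of a closed blue pigment jar, 52 mm diameter, 100 mm tall, standing loose in the bay. To be left alone.
- jar_red_mid (a point): Centre (half-way up) of a closed red pigment jar, 52 mm diameter, 100 mm tall, standing loose in the bay. To be left alone.
- tape: Brown roll of tape lying flat on the table left of the bay, 96 mm diameter, 24 mm high, origin under its centre. To be left alone.
- knife: Pink craft knife lying on the table right of the bay, about 140 mm long, 13 mm thick, origin under its middle, along its x axis. To be left alone.
Mind the look-alikes: they are no part of the job. Of the things that look like the post, the middle-sized one is meant.

How it is judged:
By the outcome, as a careful person would: the job done as asked, in the order asked, and still so for the second after the job is handed in, with the robot touching nothing.
It also fails if it takes over 64 s, if anything falls off the work surface, if the arm or the gripper's body presses on something with over 40 N, if the wrist force passes 120 N, or if a joint passes its speed limit or range.

## Working session

There is one attempt and no reset: what is moved stays moved. The work goes in short steps, Python scripts to look and compute and a tool call to move; the robot and the scene stay as the last step left them, time stands still between calls to the robot, and variables do not carry over. Pictures are saved under pics/ and viewed, about 8 in all and at most 12, crops included, and the job is handed in when it is done.

Besides the shell and the picture viewer there is one more tool, called as name(argument=value, ...) on one line, values as JSON. jog_arm: Moves the arm, as the interface text tells. Its arguments: {"type":"object","properties":{"turn":{"type":"array"},"travel":{"type":"array"},"claw":{"type":"array"},"newtons":{"type":"number"}},"required":["turn","travel","claw"]}

```bash
ls; mkdir -p pics; python3 - <<'E'
from rig import robot,cams
import cv2,numpy as np
s=robot.get_state();print(s)
for n in("side","top"):
    c=cams.camera(n);cv2.imwrite(f"pics/{n}0.png",c["image"]);np.savez(f"{n}0.npz",**c)
    print(n,c["K"].round(1).tolist(),(-c["R"].T@c["t"]).round(0),c["R"].round(3).tolist())
a=[cv2.imread(f"pics/{n}0.png") for n in("side","top")]
E
```

```text
pics
{'time': 0.0, 'joint_positions': array([62.5834751 , 34.38487532, -0.14492629, 91.6809739 ,  0.10208893,
       54.02282649, -4.57256652]), 'joint_vel': array([-0.03055124, -0.0122272 , -0.0356875 , -0.01107377,  0.02042653,
       -0.00834102,  0.08803942]), 'joint_efforts': array([-5.40345718e-04, -7.76454234e+01,  1.56399038e+00, -2.58006763e+01,
        1.22343533e-02,  9.12587129e-03,  4.07662571e-05]), 'tcp_pos': array([ 283.34652479, -666.85830144,  247.41233493]), 'orientation': array([-1.79911788e+02,  7.73285265e-03,  2.30236672e+01]), 'force': array([0.20002547, 0.26029299, 0.11286007]), 'ft_torque': array([0.05110943, 0.00082095, 0.01956109]), 'grip_width': 85.12806179388629}
side [[392.5, 0.0, 256.8], [0.0, 392.5, 197.7], [0.0, 0.0, 1.0]] [280. 608. 865.] [[-0.856, -0.517, 0.009], [-0.358, 0.579, -0.732], [0.374, -0.63, -0.681]]
top [[435.3, 0.0, 259.0], [0.0, 435.3, 190.6], [0.0, 0.0, 1.0]] [ 513.  -69. 1213.] [[0.021, -1.0, 0.015], [-0.989, -0.023, -0.145], [0.145, -0.012, -0.989]]
```

View pics/side0.png

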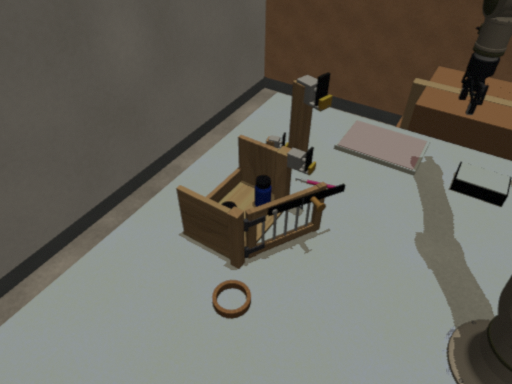

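View pics/top0.png

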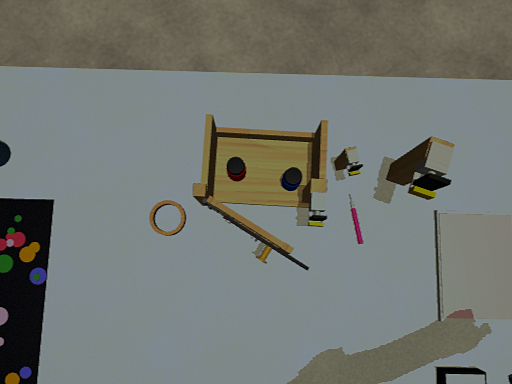

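The top view shows the bay at cols 195–328, rows 115–208. The hinge is near (208,200), the gate is open with the knob near (263,253) and the bar tip at (308,268). The middle-sized catch's yellow striker is at (316,224). Next I'll zoom in on both views.

```bash
python3 - <<'E'
import cv2,numpy as np
t=cv2.imread("pics/top0.png")[100:280,190:340];s=cv2.imread("pics/side0.png")[130:275,175:355]
t=cv2.resize(t,None,fx=4,fy=4,interpolation=cv2.INTER_CUBIC)[:600];s=cv2.resize(s,None,fx=4,fy=4,interpolation=cv2.INTER_CUBIC)
t=cv2.convertScaleAbs(t,alpha=1.5,beta=15);s=cv2.convertScaleAbs(s,alpha=1.5,beta=15)
cv2.imwrite("pics/tc.png",cv2.resize(cv2.imread("pics/top0.png")[105:275,185:345],None,fx=3.5,fy=3.5,interpolation=cv2.INTER_CUBIC));cv2.imwrite("pics/sc.png",s)
E
```

```text
(no output)
```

View pics/tc.png

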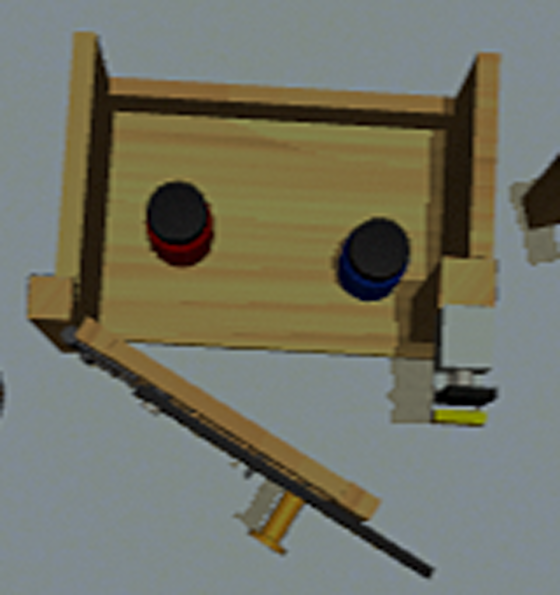

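View pics/sc.png

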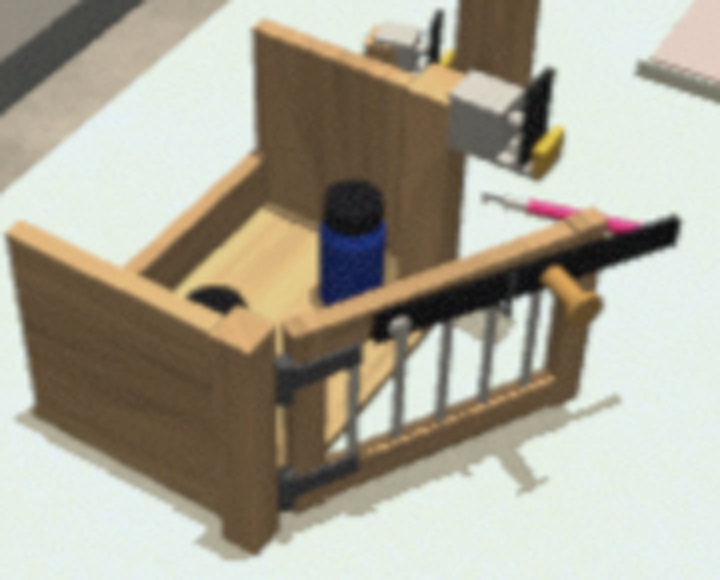

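The zoomed top view shows the striker at about tc (435–486, 410–423), the plate at (435–497, 385–403), and the knob shaft from (297,497) to its disc at (270,545). The bar tip is at (432,573). In the zoomed side view the knob shaft is around (568,285) and the bar tip around (678,230). The bar is drooped, and the gate is open about 35°.

```bash
cat > h.py <<'E'
import numpy as np
def px(n,p): # crop pixel -> full pixel
    return np.array([185,105])+np.array(p)/3.5 if n=="top" else np.array([175,130])+np.array(p)/4
def ray(c,u):
    d=c["R"].T@np.linalg.solve(c["K"],[u[0],u[1],1]);return -c["R"].T@c["t"],d/np.linalg.norm(d)
def plane(c,u,z):
    o,d=ray(c,u);return o+d*(z-o[2])/d[2]
def tri(rs):
    A=sum(np.eye(3)-np.outer(d,d) for o,d in rs);b=sum((np.eye(3)-np.outer(d,d))@o for o,d in rs)
    X=np.linalg.solve(A,b);return X,[np.linalg.norm((np.eye(3)-np.outer(d,d))@(X-o)) for o,d in rs]
E
python3 - <<'E'
from h import *
T=np.load("top0.npz");S=np.load("side0.npz")
P=lambda p,z:plane(T,px("top",p),z)
for n,p,z in[("backL",(73,32),182),("backR",(500,54),182),("hpost a",(29,276),200),("hpost b",(77,277),200),("hpost c",(72,318),200),("post a",(443,258),200),("post b",(497,260),200),("post c",(493,305),200),("post d",(440,305),200),
 ("strL",(435,411),187),("strR",(486,411),187),("strfl",(433,422),187),("strfR",(485,424),187),("gate tip bk",(382,500),190),("gate tip fr",(368,521),190),("gate hinge bk",(92,318),190),("hinge pin",(72,332),190),("shaft mid",(283,520),170),("tip",(432,573),180),("floor frontL",(103,343),18),("floor frontR",(433,356),18)]:
    print(n,P(p,z).round(1))
for n,a,b in[("disc",(270,545),(583,308)),("shaft",(284,519),(567,284)),("tip top",(433,572),(678,219)),("strR top",(486,413),(562,130)),("gate tip",(382,500),(600,212)),("hpost front corner",(72,318),(247,352))]:
    X,r=tri([ray(T,px("top",a)),ray(S,px("side",b))]);print("tri",n,X.round(1),np.round(r,1))
E
```

```text
backL [851.1  53.4 182. ]
backR [ 842.9 -246.5  182. ]
hpost a [674.3  74.1 200. ]
hpost b [674.4  41.9 200. ]
hpost c [646.6  44.2 200. ]
post a [ 693.3 -204.6  200. ]
post b [ 692.8 -241.2  200. ]
post c [ 662.  -238.4  200. ]
post d [ 661.2 -202.7  200. ]
strL [ 590.7 -201.3  187. ]
strR [ 591.5 -235.8  187. ]
strfl [ 583.3 -200.   187. ]
strfR [ 582.7 -235.1  187. ]
gate tip bk [ 530.4 -165.8  190. ]
gate tip fr [ 516.3 -156.6  190. ]
gate hinge bk [648.2  31.8 190. ]
hinge pin [638.3  44.9 190. ]
shaft mid [ 515.8 -100.7  170. ]
tip [ 482.8 -200.7  180. ]
floor frontL [651.2  39.3  18. ]
floor frontR [ 646.9 -221.4   18. ]
tri disc [502.3 -91.  171. ] [3.6 3.6]
tri shaft [ 519.2 -100.2  176.4] [2.9 2.9]
tri tip top [ 484.9 -201.9  172.2] [1.7 1.7]
tri strR top [ 590.3 -236.7  182.2] [0.3 0.3]
tri gate tip [ 530.2 -166.5  184.2] [0.3 0.3]
tri hpost front corner [658.3  51.2 169.8] [8.5 8.5]
```

Both methods agree:

| Quantity | Value |
|---|---|
| Bay yaw | about -1.6° |
| Hinge | (643, 39) |
| Gate angle g | about 29° |
| Knob | about (517, -101, 171) by model, (519, -100, 176) triangulated |
| Bar seat | x about 595, so the catch is near its front setting |

Now I'll move above the knob.

jog_arm(turn=[[0,0,0],[0,0,0],[0,0,0],[0,0,0],[0,0,0],[0,0,0],[0,0,0],[0,0,0],[0,0,0],[0,0,0]], travel=[[1.5,-1.5,-0.3],[2.2,-2.15,-0.3],[2.2,-2.15,-0.3],[2.2,-2.15,-0.3],[2.2,-2.15,-0.3],[2.2,-2.15,-0.3],[2.2,-2.15,-0.3],[2.2,-2.15,-0.3],[2.2,-2.15,0],[2.2,-2.15,0]], claw=[1,1,1,1,1,1,1,1,1,1])

```text
time: 1.1
tcp_pos: [398.3, -390.8, 272.2]
orientation: [-180.0, 0.0, 23.0]
force: [0.2, -0.2, 0.2]
grip_width: 85.6
```

jog_arm(turn=[[0,0,0],[0,0,0],[0,0,0],[0,0,0],[0,0,0],[0,0,0],[0,0,0],[0,0,0],[0,0,0],[0,0,0]], travel=[[2.2,-2.15,0],[2.2,-2.15,0],[2.2,-2.15,0],[2.2,-2.15,0],[2.2,-2.15,0],[2.2,-2.15,0],[2.2,-2.15,0],[2.2,-2.15,0],[2.2,-2.15,0],[2.2,-2.15,0]], claw=[1,1,1,1,1,1,1,1,1,1])

```text
time: 2.1
tcp_pos: [516.6, -107.0, 272.1]
orientation: [-180.0, 0.0, 23.0]
force: [0.5, -0.7, 0.3]
grip_width: 85.5
```

jog_arm(turn=[[0,0,7.7],[0,0,7.7],[0,0,7.7],[0,0,7.7],[0,0,7.7],[0,0,7.7],[0,0,7.7],[0,0,0],[0,0,0]], travel=[[0,0,0],[0,0,0],[0,0,0],[0,0,0],[0,0,0],[0,0,0],[0,0,0],[0,0,0],[0,0,0]], claw=[1,1,1,1,1,1,1,1,1])

```text
time: 3.0
tcp_pos: [516.3, -107.9, 272.1]
orientation: [180.0, 0.0, -30.6]
force: [-0.4, 0.5, -0.1]
grip_width: 85.4
```

```bash
python3 - <<'E'
from rig import robot,cams
import cv2,numpy as np
s=robot.get_state();print(s["tcp_pos"],s["orientation"],s["joint_positions"].round(1),s["force"])
c=cams.camera("wrist");cv2.imwrite("pics/w1.png",c["image"]);np.savez("w1.npz",**c)
E
```

```text
[ 516.3348031  -107.91461302  272.10419775] [ 1.79982750e+02  1.85067969e-02 -3.06334705e+01] [-1.000e-01  1.920e+01  7.600e+00  1.163e+02 -3.500e+00  4.480e+01
 -1.111e+02] [-0.4060226   0.51161005 -0.0762554 ]
```

View pics/w1.png

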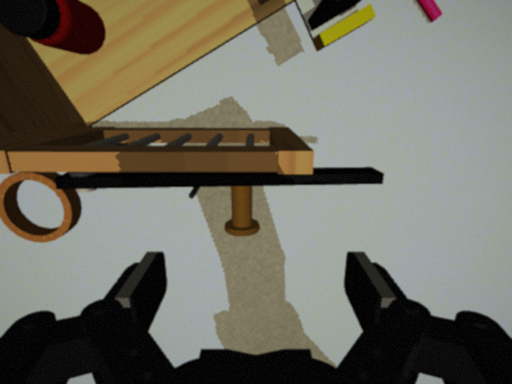

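The wrist view shows the gate parallel to the image rows, so the yaw is right. The knob shaft runs from (243,187) to its disc at (242,226). The bar tip is at (382,176) and the striker top spans (315,43)–(374,10).

```bash
python3 - <<'E'
from h import *
W=np.load("w1.npz");T=np.load("top0.npz")
for n,p,z in[("shaft top mid",(243,206),179),("shaft top base",(243,187),179),("disc top",(242,222),185),("bar front bot?",(243,187),180),("tip front top",(382,170),176),("str bl",(313,40),187),("str br",(370,6),187),("str fl",(319,49),187),("str fr",(375,16),187)]:
    print(n,plane(W,p,z).round(1))
for n,a,b in[("disc",(242,226),(270,545)),("shaft",(243,206),(284,519)),("strR",(370,6),(486,411))]:
    X,r=tri([ray(W,a),ray(T,px("top",b))]);print("tri",n,X.round(1),np.round(r,1))
E
```

```text
shaft top mid [ 519.1 -100.6  179. ]
shaft top base [ 531.9 -108.3  179. ]
disc top [510.4 -94.6 185. ]
bar front bot? [ 532.1 -108.5  180. ]
tip front top [ 490.2 -202.6  176. ]
str bl [ 592.6 -196.2  187. ]
str br [ 591.7 -234.2  187. ]
str fl [ 586.2 -197.1  187. ]
str fr [ 585.2 -234.6  187. ]
tri disc [500.3 -90.4 168.6] [2.3 2.3]
tri shaft [ 517.1 -100.4  174.6] [1.1 1.1]
tri strR [ 592.  -236.9  180.4] [0. 0.]
```

jog_arm(turn=[[0,0,0],[0,0,0],[0,0,0],[0,0,0],[0,0,0],[0,0,0],[0,0,0],[0,0,0],[0,0,0],[0,0,0]], travel=[[-0.26,-0.68,1.0],[0,0,1.5],[0,0,1.5],[0,0,1.5],[0,0,1.3],[0,0,1.2],[0,0,1.0],[0,0,0.7],[0,0,0.5],[0,0,0]], claw=[1,1,1,1,1,1,1,1,1,1])

```text
time: 4.05
tcp_pos: [517.5, -101.0, 169.7]
orientation: [180.0, 0.0, -30.9]
force: [1.0, -0.2, -0.1]
grip_width: 85.4
```

jog_arm(turn=[[0,0,0],[0,0,0],[0,0,0],[0,0,0],[0,0,0],[0,0,0],[0,0,0],[0,0,0],[0,0,0],[0,0,0]], travel=[[0,0,0],[0,0,0],[0,0,0],[0,0,0],[0,0,0],[0,0,0],[0,0,0],[0,0,0],[0,0,0],[0,0,0]], claw=[0.7,0.55,0.4,0.3,0.2,0.15,0.1,0.05,0,0], newtons=40)

```text
time: 5.05
tcp_pos: [520.8, -98.8, 171.1]
orientation: [-179.8, -0.2, -30.7]
force: [6.7, 7.4, 0.7]
grip_width: 14.7
```

```bash
python3 - <<'E'
from rig import robot,cams
import cv2,numpy as np
s=robot.get_state();print(s["time"],s["tcp_pos"],s["orientation"],s["force"],s["ft_torque"],s["grip_width"])
c=cams.camera("wrist");cv2.imwrite("pics/w2.png",c["image"])
E
```

```text
5.05 [520.78980883 -98.81673494 171.11926411] [-179.75502909   -0.23793457  -30.73169648] [6.66535913 7.35971414 0.73616404] [ 1.68505542 -1.40901636  0.03265206] 14.694343937791139
```

View pics/w2.png

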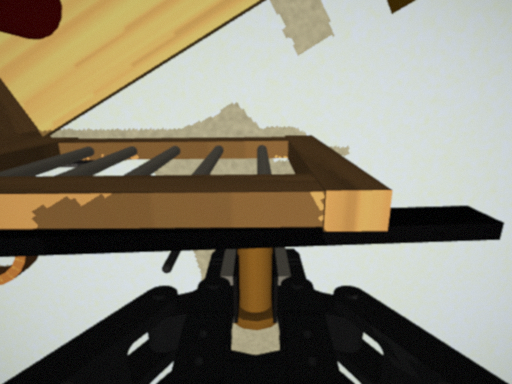

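The grip is on the shaft (width 14.7), and the knob centres about 4 mm nearer the hinge than estimated. I'll relieve that offset and lift.

jog_arm(turn=[[0,0,0],[0,0,0],[0,0,0],[0,0,0],[0,0,0],[0,0,0],[0,0,0],[0,0,0],[0,0,0],[0,0,0]], travel=[[0.1,-0.2,0],[0.05,-0.2,0],[0,0,-0.3],[0,0,-0.4],[0,0,-0.4],[0,0,-0.5],[0,0,-0.5],[0,0,-0.4],[0,0,-0.3],[0,0,0]], claw=[0,0,0,0,0,0,0,0,0,0])

```text
time: 6.1
tcp_pos: [521.8, -97.8, 198.9]
orientation: [-179.9, -0.1, -30.8]
force: [2.4, 3.3, -5.0]
grip_width: 14.3
```

```bash
cat > st.py <<'E'
from rig import robot
import numpy as np
s=robot.get_state();p=s["tcp_pos"];y=np.radians(s["orientation"][2]);f=s["force"]
tx=np.array([np.cos(y),np.sin(y),0]);ty=np.array([np.sin(y),-np.cos(y),0])
print("t",round(s["time"],2),"p",p.round(1),"ori",s["orientation"].round(1),"Ftool x,y,up",(f@tx).round(1),(f@ty).round(1),f[2].round(1),"M",s["ft_torque"].round(2),"w",round(s["grip_width"],1))
E
python3 st.py
```

```text
t 6.1 p [521.8 -97.8 198.9] ori [-1.799e+02 -1.000e-01 -3.080e+01] Ftool x,y,up 0.4 -4.1 -5.0 M [ 0.66 -0.32  0.14] w 14.3
```

Lifted to a latch angle of about 0.18 rad. Now I'll swing the gate on its arc (hinge at tool +36, -184 mm).

jog_arm(turn=[[0,0,-1],[0,0,-1.5],[0,0,-1.5],[0,0,-1.5],[0,0,-1.5],[0,0,-1],[0,0,-1],[0,0,-1],[0,0,0],[0,0,0]], travel=[[0.32,0.06,0],[0.48,0.095,0],[0.48,0.095,0],[0.48,0.095,0],[0.48,0.095,0],[0.32,0.063,0],[0.32,0.063,0],[0.32,0.063,0],[0,0,0],[0,0,0]], claw=[0,0,0,0,0,0,0,0,0,0])

```text
time: 7.1
tcp_pos: [548.0, -117.4, 198.3]
orientation: [-179.9, -0.1, -20.8]
force: [3.8, 6.4, -5.6]
grip_width: 14.3
```

```bash
python3 st.py
```

```text
t 7.1 p [ 548.  -117.4  198.3] ori [-1.799e+02 -1.000e-01 -2.080e+01] Ftool x,y,up 1.3 -7.3 -5.6 M [ 1.22 -0.69  0.03] w 14.3
```

jog_arm(turn=[[0,0,-1],[0,0,-1],[0,0,-1],[0,0,-1],[0,0,-1],[0,0,-1],[0,0,-1],[0,0,-1],[0,0,0],[0,0,0]], travel=[[0.32,-0.05,0],[0.32,-0.05,0],[0.32,0,0],[0.32,0,0],[0.32,0.05,0],[0.32,0.05,0],[0.32,0.05,0],[0.32,0.05,0],[0,0,0],[0,0,0]], claw=[0,0,0,0,0,0,0,0,0,0])

```text
time: 8.1
tcp_pos: [570.6, -129.0, 198.2]
orientation: [179.9, 0.0, -12.9]
force: [-3.2, -4.9, -2.2]
grip_width: 14.6
```

```bash
python3 st.py
```

```text
t 8.1 p [ 570.6 -129.   198.2] ori [179.9   0.  -12.9] Ftool x,y,up -2.1 5.5 -2.2 M [-1.15  0.5   0.02] w 14.6
```

jog_arm(turn=[[0,0,-0.6],[0,0,-0.6],[0,0,-0.6],[0,0,-0.6],[0,0,-0.6],[0,0,0],[0,0,0]], travel=[[0.19,0.09,0],[0.19,0.09,0],[0.19,0.06,0],[0.19,0.04,0],[0.19,0.04,0],[0,0,0],[0,0,0]], claw=[0,0,0,0,0,0,0])

```text
time: 8.8
tcp_pos: [579.8, -132.8, 198.2]
orientation: [180.0, -0.0, -9.9]
force: [-1.7, -3.9, -2.9]
grip_width: 14.5
```

```bash
python3 st.py; python3 - <<'E'
from rig import cams
import cv2,numpy as np
c=cams.camera("wrist");cv2.imwrite("pics/w3.png",c["image"]);np.savez("w3.npz",**c)
E
```

```text
t 8.8 p [ 579.8 -132.8  198.2] ori [180.   -0.   -9.9] Ftool x,y,up -1.0 4.1 -2.9 M [-1.16  0.44  0.11] w 14.5
```

View pics/w3.png

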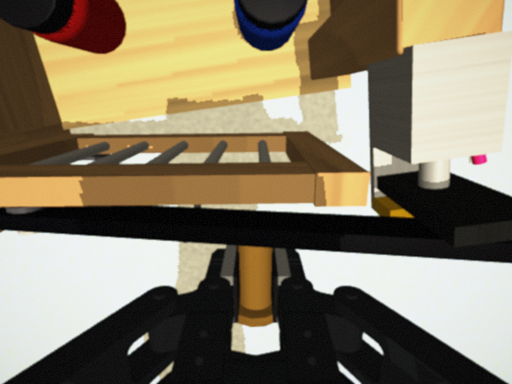

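The bar is over the striker and just short of the plate, whose left edge is near (380,190). I'll creep in and watch the force.

jog_arm(turn=[[0,0,-0.3],[0,0,-0.3],[0,0,-0.3],[0,0,-0.3],[0,0,0]], travel=[[0.1,0.05,0],[0.1,0.05,0],[0.1,0.04,0],[0.1,0.03,0],[0,0,0]], claw=[0,0,0,0,0])

```text
time: 9.35
tcp_pos: [583.2, -134.1, 198.1]
orientation: [-180.0, 0.0, -8.7]
force: [-2.3, -2.6, -3.8]
grip_width: 14.3
```

```bash
python3 st.py
```

```text
t 9.35 p [ 583.2 -134.1  198.1] ori [-180.     0.    -8.7] Ftool x,y,up -1.9 3.0 -3.8 M [-0.66  0.67  0.13] w 14.3
```

jog_arm(turn=[[0,0,-0.3],[0,0,-0.3],[0,0,-0.3],[0,0,0]], travel=[[0.1,0.03,0],[0.1,0.03,0],[0.1,0.03,0],[0,0,0]], claw=[0,0,0,0])

```text
time: 9.75
tcp_pos: [584.7, -134.7, 197.7]
orientation: [-180.0, 0.2, -7.8]
force: [-6.7, 1.2, -2.7]
grip_width: 14.4
```

```bash
python3 st.py
```

```text
t 9.75 p [ 584.7 -134.7  197.7] ori [-180.     0.2   -7.8] Ftool x,y,up -6.8 -0.3 -2.7 M [-0.1   1.4  -0.05] w 14.4
```

jog_arm(turn=[[0,0,-0.1],[0,0,-0.1],[0,0,-0.1],[0,0,-0.1],[0,0,0]], travel=[[0.08,0.01,0],[0.08,0.01,0],[0.08,0.01,0],[0.06,0,0],[0,0,0]], claw=[0,0,0,0,0])

```text
time: 10.25
tcp_pos: [586.2, -135.3, 197.3]
orientation: [-180.0, 0.4, -7.4]
force: [-10.1, 0.5, -1.3]
grip_width: 14.6
```

```bash
python3 st.py
```

```text
t 10.25 p [ 586.2 -135.3  197.3] ori [-180.     0.4   -7.4] Ftool x,y,up -10.1 0.8 -1.3 M [0.01 2.16 0.01] w 14.6
```

jog_arm(turn=[[0,0,-0.1],[0,0,-0.1],[0,0,-0.1],[0,0,0],[0,0,0]], travel=[[0.08,0.01,0],[0.08,0.01,0],[0.07,0.01,0],[0,0,0],[0,0,0]], claw=[0,0,0,0,0])

```text
time: 10.75
tcp_pos: [587.3, -135.7, 197.0]
orientation: [-180.0, 0.5, -7.1]
force: [-13.7, 1.1, -0.5]
grip_width: 14.5
```

```bash
python3 st.py
```

```text
t 10.75 p [ 587.3 -135.7  197. ] ori [-180.     0.5   -7.1] Ftool x,y,up -13.8 0.6 -0.5 M [ 0.21  2.75 -0.02] w 14.5
```

Pressed about 4–5 mm at 13.8 N. Now I'll lower gently while watching the vertical force.

jog_arm(turn=[[0,0,0],[0,0,0],[0,0,0],[0,0,0],[0,0,0]], travel=[[0,0.02,0.2],[0,0.02,0.2],[0,0.02,0.2],[0,0.02,0.2],[0,0,0]], claw=[0,0,0,0,0])

```text
time: 11.25
tcp_pos: [587.3, -136.5, 189.0]
orientation: [-179.9, 0.5, -7.1]
force: [-14.0, 0.6, -0.3]
grip_width: 14.1
```

```bash
python3 st.py
```

```text
t 11.25 p [ 587.3 -136.5  189. ] ori [-179.9    0.5   -7.1] Ftool x,y,up -14.0 1.2 -0.3 M [ 0.45  2.64 -0.09] w 14.1
```

jog_arm(turn=[[0,0,0],[0,0,0],[0,0,0],[0,0,0]], travel=[[0,0.02,0.15],[0,0.02,0.15],[0,0.01,0.15],[0,0,0]], claw=[0,0,0,0])

```text
time: 11.65
tcp_pos: [587.4, -136.8, 184.7]
orientation: [-179.9, 0.5, -7.0]
force: [-13.1, 0.3, 0.3]
grip_width: 14.6
```

```bash
python3 st.py
```

```text
t 11.65 p [ 587.4 -136.8  184.7] ori [-179.9    0.5   -7. ] Ftool x,y,up -13.0 1.3 0.3 M [0.55 2.65 0.14] w 14.6
```

No vertical resistance, so it is going in behind the striker. I'll continue down to near the floor.

jog_arm(turn=[[0,0,0],[0,0,0],[0,0,0],[0,0,0],[0,0,0]], travel=[[0,0.01,0.15],[0,0.01,0.15],[0,0,0.15],[0,0,0.1],[0,0,0]], claw=[0,0,0,0,0])

```text
time: 12.15
tcp_pos: [587.6, -137.0, 179.3]
orientation: [-179.9, 0.4, -7.1]
force: [-13.0, 0.7, -0.4]
grip_width: 14.5
```

```bash
python3 st.py; python3 - <<'E'
from rig import cams
import cv2
a=cams.camera("wrist")["image"];b=cams.camera("side")["image"][140:260,220:350]
b=cv2.resize(b,(416,384),interpolation=cv2.INTER_CUBIC)
cv2.imwrite("pics/w4.png",cv2.resize(cv2.hconcat([a[:,100:],b]),(800,371)))
E
```

```text
t 12.15 p [ 587.6 -137.   179.3] ori [-179.9    0.4   -7.1] Ftool x,y,up -13.0 0.9 -0.4 M [ 0.4   2.51 -0.1 ] w 14.5
```

View pics/w4.png

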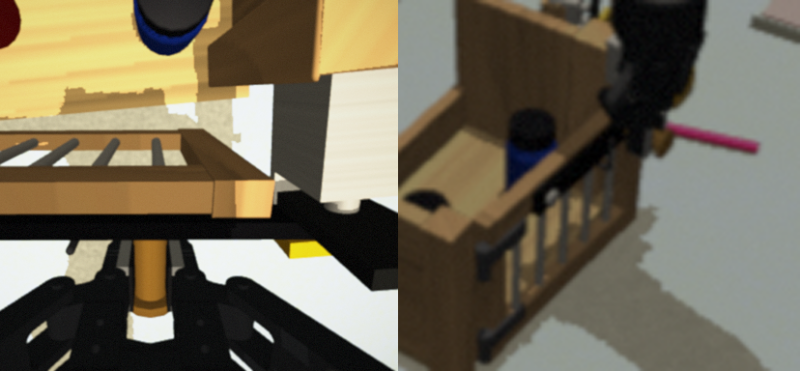

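The yellow striker (305,248) now stands in front of the bar, so the bar is behind it. I'll lower the last millimetre or so to feel the floor.

jog_arm(turn=[[0,0,0],[0,0,0],[0,0,0]], travel=[[0,0,0.08],[0,0,0.06],[0,0,0]], claw=[0,0,0])

```text
time: 12.55
tcp_pos: [587.9, -137.1, 179.1]
orientation: [-179.9, 0.4, -7.1]
force: [-15.6, 1.0, 10.4]
grip_width: 14.6
```

```bash
python3 st.py
```

```text
t 12.55 p [ 587.9 -137.1  179.1] ori [-179.9    0.4   -7.1] Ftool x,y,up -15.6 0.9 10.4 M [0.52 3.1  0.  ] w 14.6
```

The floor is reached (Fz 10 N). I'll ease off vertically, ease the push until the bar rests on the striker, then open.

jog_arm(turn=[[0,0,0],[0,0,0],[0,0,0],[0,0,0],[0,0,0],[0,0,0]], travel=[[0,0,-0.12],[-0.1,0,0],[-0.1,0,0],[-0.1,0,0],[-0.1,0,0],[0,0,0]], claw=[0,0,0,0,0,0])

```text
time: 13.15
tcp_pos: [587.4, -137.0, 180.0]
orientation: [-180.0, -0.0, -7.0]
force: [-2.8, 1.7, -4.6]
grip_width: 14.3
```

```bash
python3 st.py
```

```text
t 13.15 p [ 587.4 -137.   180. ] ori [-180.   -0.   -7.] Ftool x,y,up -2.9 -1.4 -4.6 M [ 0.46  0.62 -0.09] w 14.3
```

The push fell to 3 N with only 0.5 mm of travel, so the striker is holding the bar. Next I'll release.

jog_arm(turn=[[0,0,0],[0,0,0],[0,0,0],[0,0,0],[0,0,0],[0,0,0],[0,0,0],[0,0,0],[0,0,0],[0,0,0]], travel=[[-0.05,0,0.06],[0,0,0],[0,0,0],[0,0,0],[0,0,0],[0,0,0],[0,0,0],[0,0,0],[0,0,0],[0,0,0]], claw=[0,0.1,0.2,0.3,0.4,0.5,0.6,0.7,0.7,0.7])

```text
time: 14.15
tcp_pos: [586.7, -137.8, 179.4]
orientation: [180.0, 0.0, -7.1]
force: [-0.0, -0.6, -0.4]
grip_width: 59.7
```

```bash
python3 st.py
```

```text
t 14.15 p [ 586.7 -137.8  179.4] ori [180.    0.   -7.1] Ftool x,y,up 0.1 0.6 -0.4 M [-0.01 -0.01  0.07] w 59.7
```

Free, with zero force. I'll retreat straight up.

jog_arm(turn=[[0,0,0],[0,0,0],[0,0,0],[0,0,0],[0,0,0],[0,0,0],[0,0,0],[0,0,0],[0,0,0],[0,0,0]], travel=[[0,0,-0.5],[0,0,-1],[0,0,-1.5],[0,0,-1.5],[0,0,-1.5],[0,0,-1.5],[0,0,-1.5],[0,0,-1],[0,0,-0.5],[0,0,0]], claw=[0.7,0.7,0.7,0.7,0.7,0.7,0.7,0.7,0.7,0.7])

```text
time: 15.15
tcp_pos: [586.9, -137.8, 285.2]
orientation: [180.0, -0.1, -7.1]
force: [0.6, 0.2, -0.0]
grip_width: 59.6
```

jog_arm(turn=[[0,0,0],[0,0,0],[0,0,0],[0,0,0],[0,0,0],[0,0,0],[0,0,0]], travel=[[-1,0,-0.5],[-2,0,-0.5],[-2,0,0],[-2,0,0],[-2,0,0],[-1,0,0],[0,0,0]], claw=[0.7,0.7,0.7,0.7,0.7,0.7,0.7])

```text
time: 15.85
tcp_pos: [486.1, -125.4, 294.5]
orientation: [180.0, 0.0, -7.1]
force: [1.1, 0.4, 0.3]
grip_width: 59.9
```

```bash
python3 st.py; python3 - <<'E'
from rig import cams
import cv2
w=cams.camera("wrist");a=w["image"];t=cams.camera("top")["image"][100:280,140:380];s=cams.camera("side")["image"][130:310,175:355]
t=cv2.resize(t,(400,300));s=cv2.resize(s,(400,300),interpolation=cv2.INTER_CUBIC)
cv2.imwrite("pics/f.png",cv2.vconcat([cv2.hconcat([t,s]),cv2.hconcat([cv2.resize(a,(400,300)),cv2.resize(a[:200,200:],(400,300))])]))
E
```

```text
t 15.85 p [ 486.1 -125.4  294.5] ori [180.    0.   -7.1] Ftool x,y,up 1.0 -0.5 0.3 M [-0.01 -0.    0.  ] w 59.9
```

View pics/f.png

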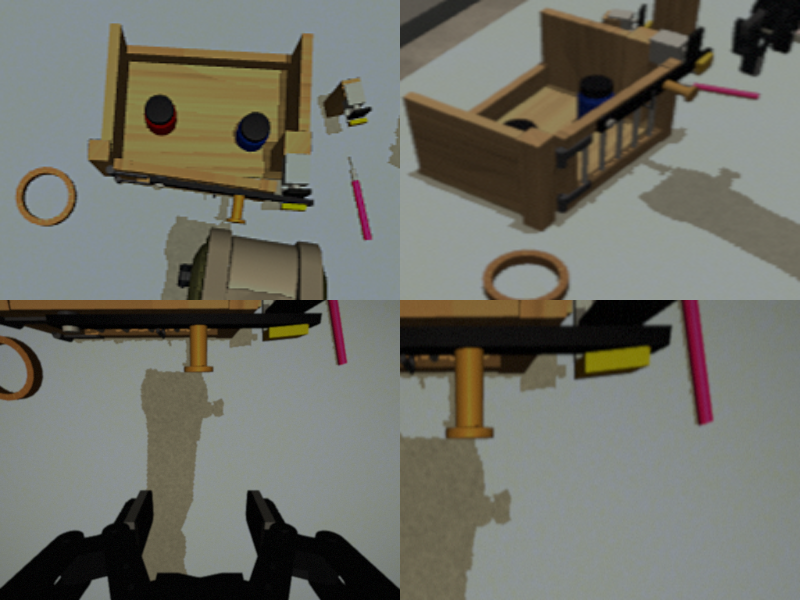

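The gate is shut, and the bar lies behind the yellow striker (575–650, 350) and in front of the plate. The jars, tape and knife are where they were, and the arm is clear. Handing in.

```bash
python3 -c "
from rig import order
print(order.job_done())"
```

```text
the job is handed in; nothing more can be done
None
```

The gate is shut and the latch bar is down in the catch behind the striker. The job was handed in at about 16 s of the 64 s allowed.

- **What I did:** I gripped the knob from above and lifted the bar to about 0.18 rad. I swung the gate shut on its arc until the plate was pushed back about 4–5 mm, then lowered the bar to the catch floor while keeping it pressed.
- **Forces:** The push was about 13–14 N while lowering. It reached 15.6 N for a moment as the bar met the floor, when the tool also read 10 N vertically. I backed off at once.
- **Latching:** When I eased the push it fell from 15.6 N to 3 N with only 0.5 mm of travel, so the striker was holding the bar. After opening the fingers the tool force read zero.
- **Final pictures:** The bar lies between the striker and the plate, and the arm is clear. By eye, the jars, tape and knife are where they were.
- **What disagreed:** The knob sat about 4 mm nearer the hinge than I measured, which put up to about 10 N sideways on it until I corrected it. The floor was felt about 1 mm higher than I expected. I did not measure the final latch angle from the images.

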